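# Put the beam-alignment kit back in its tray

### The arm

A 6-joint arm with a two-finger parallel gripper is mounted at the origin on a cart in front of the work surface, level with it; the furniture and walls round the work are solid. World frame = base frame: x ahead of the robot, y to its left, z up, the work surface at z = 0. Lengths are in m, angles in rad, forces in N, time in s.
With the tool pointing down it reaches from about 0.375 to 0.9 m from the base axis. Payload 3.1 kg.
Tool frame: the origin (TCP) lies at the very end of the fingers, on their centre line; the grasp point (between the pads) lies 19 mm behind it; z points along the fingers, y is the line along which they close (so a half turn about z gives the same grasp; the last joint's range is limited). The gripper opens to 85 mm and grips with 20 to 120 N. Pads are 22 mm wide; open, the fingers measure 114 mm over their backs; the gripper's body (76 mm by 85 mm) begins 54 mm behind the grasp point. The pads swing forward as they close: fully open they stand 13 mm farther back than shut.
Start: joints at [1.01, 0.527, 1.433, -0, 1.181, -0.178], TCP at [0.233, 0.58, 0.231] pointing down, gripper open.
Joint ranges: [-3.08, 3.08], [-0.75, 2.2], [0.22, 2.44], [-1.43, 4.57], [0, 2.65], [-2.85, 2.85]. Speed limits (rad/s): [2.79, 2.79, 3.14, 3.14, 3.14, 3.14].

### API

Orientations are given as a unit quaternion [x, y, z, w].
In Python, from station import manip gives the robot as it stands.
- The arm moves only by the shell command python3 -m handwheel 'ROWS' [FORCE]. ROWS is JSON, a list of rows, each a list of 7 numbers: the shift along the world's x, y, z in mm, then the turn, a rotation vector about the world's x, y, z in degrees, then the opening, from 0 (shut) to 1 (fully open). A call has exactly 10 rows; each row shifts and turns the commanded pose from where the row before left it; what a row does not reach is not made up. A row lasts 1/8 s, in which the tool goes at most 62.5 mm and 10.7 degrees, less where a joint would pass 70% of its speed; a pose out of reach is approached as far as the arm can. A call is refused whole if a number of a shift passes 62.5 or a number of a turn 10.7, either way. A call with a gripper value outside its range is refused whole. The fingers move at their own pace and stop on an object; FORCE is the grip in N (left out, the last holds). Time passes only in rows, so rows that do not move let the fingers close, or fill a call up. It gives the time, the measured TCP pose, the force, the opening and the grip force at its end, in the units of the state.
- manip.sense(): the state, without advancing time (a new reading comes with each control period).
- manip.snapshot(name): name is "scene" or "top" or "wrist"; returns the picture (480x640x3 uint8, red, green, blue); there is no depth.
- manip.get_calibration(name): a dict with "K" (3x3 intrinsics, pixels), "rvec" (rotation vector, rad) and "tvec" (3), from world to camera coordinates, as OpenCV has them. Camera axes: x right, y down, z forward; pixel columns grow to the right and rows downward; lengths in m; the calibration is good to about 2 mm. A picture is of the moment at which its call begins: read the wrist's pose just before it. get_calibration takes no time and is no camera call; for the wrist camera it gives the pose at the moment of the call.
- manip.sign_off(): hands the job in; it is judged then, once.
The state is a dict: "t": time; "q": joint angles; "qd": joint speeds; "tau": joint torques, N m; "tcp_pos": TCP position; "tool_rot": TCP orientation; "force": force on the tool from outside, world axes, zero at the start; "ft_torque": the same for the moment, N m; "finger_gap": opening from 0.0 (shut) to 1.0 (fully open); "gripper_force": force on a finger pad.
Only numpy, scipy, OpenCV 4.12 (cv2) and the standard library are available. Lean on these libraries where they do the work, as an engineer would, in place of code of your own. Each camera call takes 0.05 s, during which the arm holds its last target. There are 200 camera calls.

### The job

Pack the four parts of the beam-alignment kit - the laser module, the power sensor head, the lens tube and the black beam block, all lying loose round the tray - into the tray, each seated flat and the right way up on the floor of the pocket made for it: the long pocket for the laser, the shorter oblong one for the beam block, the wide round one for the sensor, the narrow deep round one for the tube. The plain black cap, which looks like the sensor, and the block with screws in it, which looks like the beam block, are not part of the kit: leave them where they lie.

Things in the scene. Friction and masses are not known exactly. Their poses are not given: they have to be found in the camera images.
- laser_module_center (a point): Laser module, 74 mm long, 30 mm wide, 28 mm high, loose: a cream barrel of 19 mm diameter lying along its y axis (barrel axis 18 mm above its underside, so 4 mm above this point) on a black foot 30 x 50 mm and 8 mm high. This point is its centre, 14 mm above its underside. z up. Take it across the barrel (along its x axis). 0.08 to 0.15 kg. Either way round will do in its pocket.
- beam_block_center (a point): Beam block: plain black block, 50 mm along its x axis, 35 mm along its y axis, 30 mm high, loose. This point is its centre, 15 mm above its underside. z up. 0.08 to 0.16 kg.
- sensor_head_center (a point): Power sensor head: black disc of 40 mm diameter, 14 mm high, with a small light-grey face in the middle of its top, lying face up, loose. This point is its centre, 7 mm above its underside. z up. 0.1 to 0.21 kg.
- lens_tube_center (a point): Lens tube: black open-topped tube of 32 mm diameter (the solid part 30 mm), 52 mm high, standing upright, loose. This point is its centre, 26 mm above its underside. z up. 0.08 to 0.17 kg.
- lens_cap_center (a point): Look-alike, not part of the kit: plain black plastic cap, a disc of 34 mm diameter and 10 mm high without the light face, loose. This point is its centre, 5 mm above its underside.
- screw_block_center (a point): Look-alike, not part of the kit: black block 50 x 26 mm, 18 mm high, with bright screws standing in its top (34 mm high over all), loose. This point is the centre of the block itself, 9 mm above its underside.
- laser_insert_pocket (a point): Grey plastic insert 70 x 100 x 20 mm (100 along y), one of four alike in outline, fixed two by two in an aluminium tray (pitch 72 and 102 mm), any arrangement; tops 24 mm above the worktop. Point: centre of the pocket's floor, z up. Pocket for the laser module: oblong, 84 mm along y, 40 mm along x, 8 mm deep, mouth chamfered 3 mm wider all round; floor 16 mm above worktop.
- block_insert_pocket (a point): Grey plastic insert 70 x 100 x 20 mm (100 along y), one of four alike in outline, fixed two by two in an aluminium tray (pitch 72 and 102 mm), any arrangement; tops 24 mm above the worktop. Point: centre of the pocket's floor, z up. Pocket for the beam block: oblong, 60 mm along y, 45 mm along x, 8 mm deep, mouth chamfered 3 mm wider all round; floor 16 mm above worktop. The block's x axis goes along this y.
- sensor_insert_pocket (a point): Grey plastic insert 70 x 100 x 20 mm (100 along y), one of four alike in outline, fixed two by two in an aluminium tray (pitch 72 and 102 mm), any arrangement; tops 24 mm above the worktop. Point: centre of the pocket's floor, z up. Pocket for the sensor head: round, 54 mm diameter, 8 mm deep, its mouth widened to 60 mm by a chamfer, floor 16 mm above the worktop.
- tube_insert_pocket (a point): Grey plastic insert 70 x 100 x 20 mm (100 along y), one of four alike in outline, fixed two by two in an aluminium tray (pitch 72 and 102 mm), any arrangement; tops 24 mm above the worktop. Point: centre of the pocket's floor, z up. Pocket for the lens tube: round, 42 mm diameter, 16 mm deep, its mouth widened to 48 mm by a chamfer, floor 8 mm above the worktop.
Things that resemble listed ones, but are neither listed nor needed, are in the scene too. There is more than one size of the part that bears laser_module_center; the job needs the larger.

How it is judged:
By the outcome, as a careful person would: the job done as asked, in the order asked, and still so for the second after the job is handed in, with the robot touching nothing.
It also fails if it takes over 109 s, if anything falls off the work surface, if the arm or the gripper's body presses on something with over 40 N, if the wrist force passes 120 N, or if a joint passes its speed limit or range.

## Working session

There is one attempt and no reset: what is moved stays moved. The work goes in short steps, Python scripts to look and compute and a shell command to move; the robot and the scene stay as the last step left them, time stands still between calls to the robot, and variables do not carry over. Pictures are saved under pics/ and viewed, at most 14 in all, crops included, and the job is handed in when it is done.

```bash
mkdir -p pics
cat > h.py <<'E'
import numpy as np, cv2
from station import manip
def cal(n):
    c=manip.get_calibration(n); return np.array(c["K"]),cv2.Rodrigues(np.array(c["rvec"],float))[0],np.array(c["tvec"],float).ravel()
def ray(n,uv,z,c=None):
    K,R,t=c or cal(n); uv=np.atleast_2d(uv).astype(float)
    d=(np.linalg.inv(K)@np.c_[uv,np.ones(len(uv))].T).T@R; o=-R.T@t
    z=np.broadcast_to(z,len(uv))
    return o+d*((z-o[2])/d[:,2])[:,None]
def proj(n,p,c=None):
    K,R,t=c or cal(n); q=(np.atleast_2d(p)@R.T+t)@K.T; return q[:,:2]/q[:,2:]
def snap(n,f):
    im=manip.snapshot(n); cv2.imwrite(f"pics/{f}.png",im[:,:,::-1]); return im
E
python3 - <<'E'
from h import *
for n in("top","scene"):
    snap(n,n+"0"); K,R,t=cal(n); print(n,K[0,0],-R.T@t,R[2])
s=manip.sense();print(s["t"],s["tcp_pos"],s["tool_rot"],s["finger_gap"])
E
```

```text
top 573.4457341350445 [0.37830374 0.11652485 0.96274153] [ 0.22663519  0.01820633 -0.97380954]
scene 582.1851338383138 [ 0.0969899  -0.32033378  0.85089201] [ 0.48216138  0.41163892 -0.77335231]
0.1 [0.23305452 0.57922065 0.2304245 ] [ 1.90232968e-01  9.81738482e-01 -9.14386379e-04 -3.67265497e-04] 0.9998992785339914
```

View pics/top0.png

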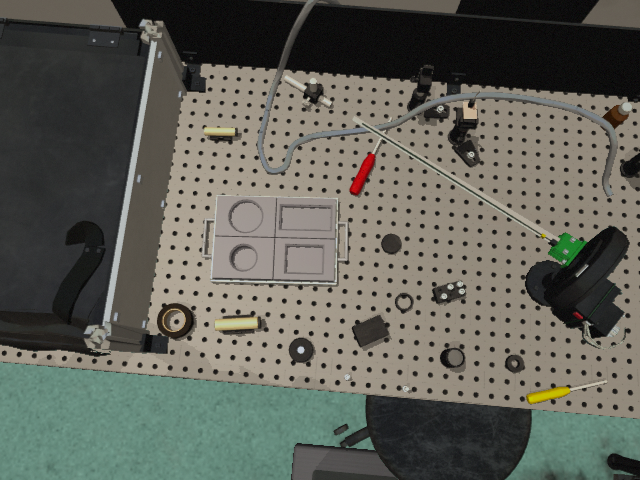

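View pics/scene0.png

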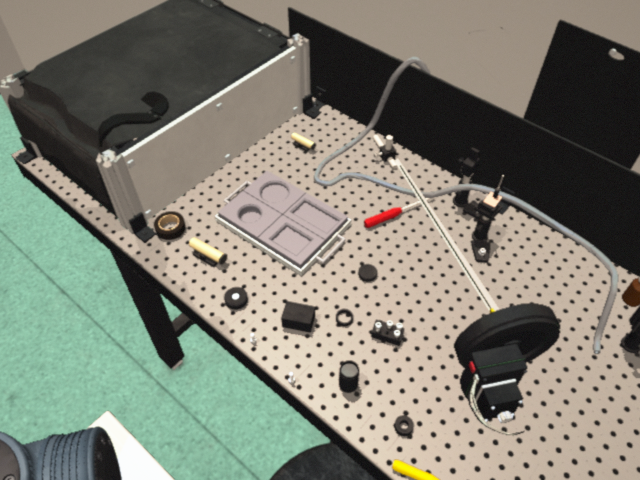

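Run:
```python
from h import *
s=manip.sense()
print("tcp px",proj("top",s["tcp_pos"]),"base",proj("top",[0,0,0]),"scene",proj("scene",s["tcp_pos"]))
P={'laserA':(237,324),'laserB':(221,132),'sensor':(301,350),'block':(371,332),'cap':(391,244),'screw':(450,292),'tube':(453,357),'ring':(404,302),'nut':(514,363),'tray':(276,239),'cone':(174,321)}
for k,v in P.items(): print(k,ray("top",v,0.015).round(3))
im=cv2.imread("pics/top0.png"); print(im.shape)
c=cv2.resize(im[180:400,150:480],None,fx=2.4,fy=2.4,interpolation=cv2.INTER_CUBIC); cv2.imwrite("pics/c1.png",c)
snap("wrist","w0")
```

```text
tcp px [[-71.38206178 462.67138421]] base [[379.52208031 640.36443643]] scene [[-51.05964409 142.07353623]]
laserA [[0.443 0.263 0.015]]
laserB [[0.777 0.332 0.015]]
sensor [[0.41  0.155 0.015]]
block [[0.449 0.043 0.015]]
cap [[0.599 0.019 0.015]]
screw [[ 0.526 -0.083  0.015]]
tube [[ 0.42  -0.092  0.015]]
ring [[ 0.503 -0.008  0.015]]
nut [[ 0.419 -0.19   0.015]]
tray [[0.591 0.214 0.015]]
cone [[0.439 0.367 0.015]]
(480, 640, 3)
```

View pics/c1.png

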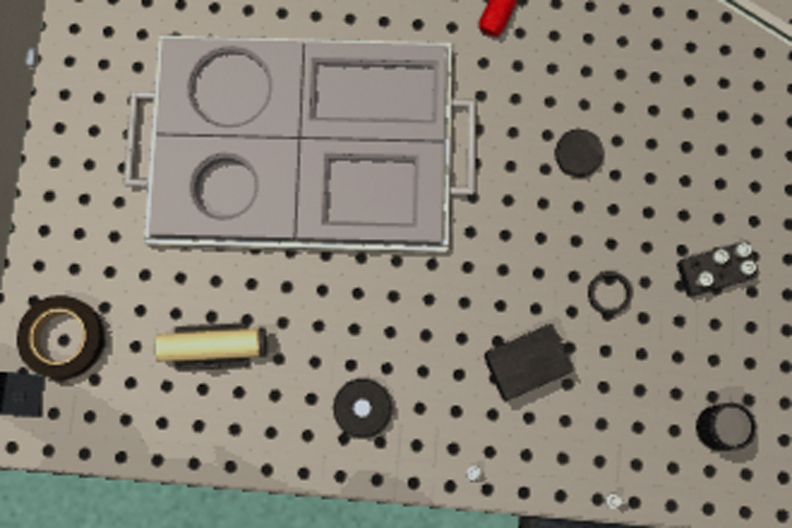

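View pics/w0.png

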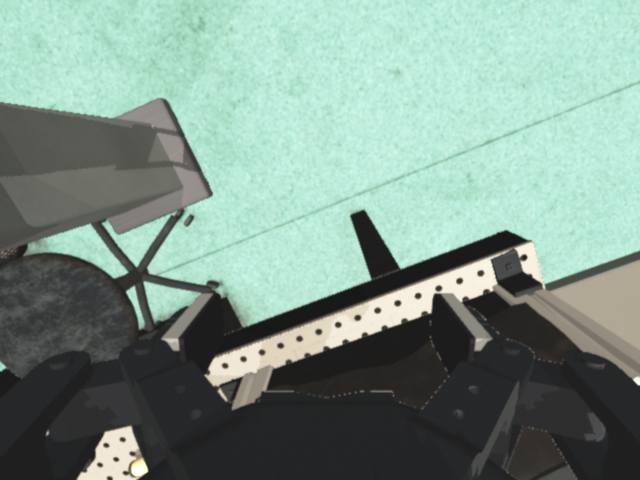

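```bash
cat > m.py <<'E'
from h import *
seeds={'laserA':(.443,.263,.014),'laserB':(.777,.332,.014),'sensor':(.41,.155,.007),'block':(.449,.043,.015),'tube':(.42,-.092,.026),'cap':(.599,.019,.005),'post':(.43,.38,.0)}
for n in("top","scene"):
    im=cv2.imread(f"pics/{n}0.png"); g=cv2.cvtColor(im,cv2.COLOR_BGR2HSV)
    dark=(g[...,2]<78).astype(np.uint8); cream=((g[...,1]>85)&(g[...,2]>110)&(g[...,0]>15)&(g[...,0]<40)).astype(np.uint8)
    for k,s in seeds.items():
        if k=='post': continue
        m=cream if 'laser' in k else dark
        if 'laser' in k: m=cream
        m=cv2.morphologyEx(m,cv2.MORPH_OPEN,np.ones((3,3)) if 'laser' in k else cv2.getStructuringElement(2,(9,9)))
        cs,_=cv2.findContours(m,0,1); p=proj(n,s)[0]
        cs=[c for c in cs if cv2.contourArea(c)>60]
        c=min(cs,key=lambda c:np.linalg.norm(c.reshape(-1,2).mean(0)-p))
        z=.018 if 'laser' in k else s[2]
        w=ray(n,cv2.convexHull(c).reshape(-1,2),z)[:,:2]*1000
        r=cv2.minAreaRect(w.astype(np.float32)); M=cv2.moments(w.astype(np.float32).reshape(-1,1,2))
        print(n,k,"cen",np.round([M['m10']/M['m00'],M['m01']/M['m00']],1),"rect",np.round(r[0],1),np.round(r[1],1),round(r[2],1))
    # tray: inserts
    lab=cv2.cvtColor(im,cv2.COLOR_BGR2LAB).astype(int)
    print("insert lab",lab[tuple(proj(n,(.585,.213,.024))[0][::-1].astype(int))],"table lab",np.median(lab[tuple(slice(int(v)-15,int(v)+15) for v in proj(n,(.52,.1,0))[0][::-1])].reshape(-1,3),0))
E
python3 m.py
python3 - <<'E'
from h import *
K=[cal("top"),cal("scene")]
P=[c[0]@np.c_[c[1],c[2]] for c in K]
for a,b in(((97,335),(108,158)),((152,30),(300,40))):
    X=cv2.triangulatePoints(P[0],P[1],np.array(a,float),np.array(b,float)); print((X[:3]/X[3]).ravel().round(3))
E
```

```text
top laserA cen [ 374.4 -242.3] rect [ 374.7 -243.1] [16.5 72. ] 17.1
top laserB cen [ 374.4 -242.3] rect [ 374.7 -243.1] [16.5 72. ] 17.1
top sensor cen [410.7 153.4] rect [410.7 151.7] [33.2 39.1] 87.8
top block cen [450.9  45.3] rect [451.6  44.9] [36.8 54.6] 28.0
top tube cen [520.9 -85. ] rect [520.9 -85. ] [15.9 18.3] 23.1
top cap cen [602.1  18.6] rect [602.1  19.1] [33.5 32.6] 3.5
insert lab [141 131 131] table lab [161. 129. 137.]
scene laserA cen [437. 259.] rect [436.7 259.6] [ 7.5 65.8] 8.1
scene laserB cen [437. 259.] rect [436.7 259.6] [ 7.5 65.8] 8.1
scene sensor cen [406.4 142.8] rect [406.2 141.9] [21.  33.5] 65.2
scene block cen [450.2  42.2] rect [450.5  42.3] [47.7 53.4] 26.9
scene tube cen [408.9 -97.9] rect [408.4 -98.1] [25.7 27.3] 38.9
scene cap cen [600.6  16.2] rect [600.4  16.9] [34.8 26.5] 41.0
insert lab [160 133 131] table lab [208. 131. 139.]
[0.402 0.428 0.17 ]
[0.873 0.423 0.171]
```

```bash
cat > m.py <<'E'
from h import *
seeds={'laserA':(.443,.263,.018),'laserB':(.777,.332,.018),'sensor':(.41,.155,.007),'block':(.449,.043,.015),'tube':(.42,-.092,.026)}
for n in("top",):
    im=cv2.imread(f"pics/{n}0.png"); big=cv2.resize(im,None,fx=4,fy=4,interpolation=cv2.INTER_CUBIC); lab=cv2.cvtColor(big,cv2.COLOR_BGR2LAB); L=lab[...,0];B=lab[...,2]
    out=[]
    for k,s in seeds.items():
        p=proj(n,s)[0]; x,y=(p*4).astype(int); r=140
        sl=(slice(y-r,y+r),slice(x-r,x+r))
        if 'laser' in k: m=(B[sl]>150).astype(np.uint8)
        else: m=(L[sl]<(75)).astype(np.uint8)
        m=cv2.morphologyEx(m,cv2.MORPH_OPEN,cv2.getStructuringElement(2,(21,21)))if 'laser' not in k else m
        cs,_=cv2.findContours(m,0,1); c=max(cs,key=cv2.contourArea)
        v=big[sl].copy(); cv2.drawContours(v,[c],-1,(0,255,0),1)
        uv=(cv2.convexHull(c).reshape(-1,2)+[x-r,y-r]+.5)/4-.5
        w=(ray(n,uv,s[2])[:,:2]*1000).astype(np.float32)
        R=cv2.minAreaRect(w); M=cv2.moments(w.reshape(-1,1,2)); 
        print(n,k,"cen",np.round([M['m10']/M['m00'],M['m01']/M['m00']],1),"rect",np.round(R[0],1),np.round(R[1],1),round(R[2],1))
        out.append(v)
    # tray mask
    p=(proj(n,(.591,.214,.024))[0]*4).astype(int); x,y=p; sl=(slice(y-240,y+240),slice(x-340,x+340))
    m=((L[sl]<165)&(B[sl]<134)&(L[sl]>60)).astype(np.uint8); m=cv2.morphologyEx(m,cv2.MORPH_CLOSE,np.ones((9,9)));m=cv2.morphologyEx(m,cv2.MORPH_OPEN,np.ones((25,25)))
    c=max(cv2.findContours(m,0,1)[0],key=cv2.contourArea); v=big[sl].copy(); cv2.drawContours(v,[c],-1,(0,255,0),1)
    w=(ray(n,(cv2.convexHull(c).reshape(-1,2)+[x-340,y-240]+.5)/4-.5,.024)[:,:2]*1000).astype(np.float32); R=cv2.minAreaRect(w); print("tray",R)
    v=cv2.resize(v,None,fx=.75,fy=.75); row=cv2.resize(np.hstack(out),(800,160)); v=np.hstack([v,np.zeros((v.shape[0],800-v.shape[1],3),np.uint8)])
    cv2.imwrite("pics/m.png",np.vstack([row,v]))
E
python3 m.py
```

```text
top laserA cen [444.1 264.5] rect [444.1 264.7] [18.4 69.5] 7.9
top laserB cen [773.4 333.9] rect [773.3 334.1] [ 7.6 53.8] 3.0
top sensor cen [411.  155.4] rect [411.2 155.1] [39.  39.8] 4.8
top block cen [451.4  45.5] rect [452.6  44.8] [38.2 60.1] 28.3
top tube cen [416.4 -77. ] rect [416.1 -76. ] [28.8 15.9] 14.0
tray ((588.3822631835938, 215.10728454589844), (148.60069274902344, 203.0177001953125), 3.3877153396606445)
```

View pics/m.png

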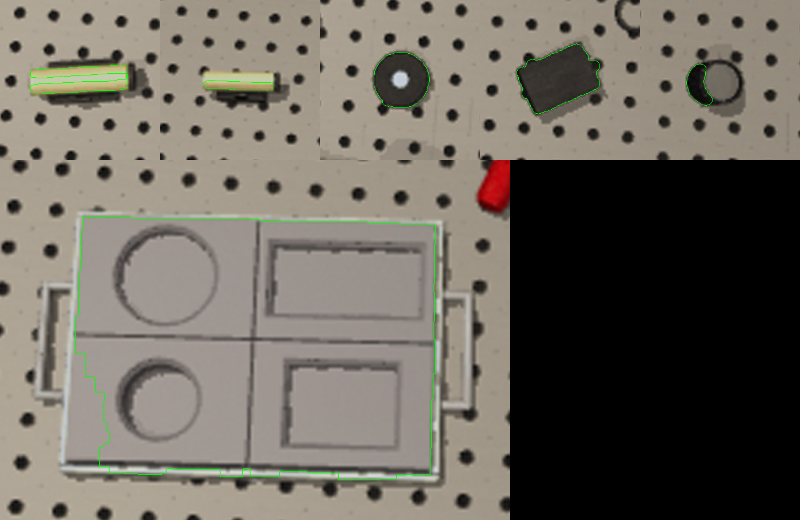

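```bash
cat > t.py <<'E'
from h import *
x,y=(proj("top",(.591,.214,.024))[0]*4).astype(int)
def f(px,py): return ray("top",((np.array([px/.75,(py-160)/.75])+[x-340,y-240]+.5)/4-.5),.024)[0,:2]*1000
c=f(252,341); a,b=f(75,335),f(434,343); d,e=f(258,220),f(246,467)
print("cen",c,"yseam len",np.linalg.norm(a-b),"ang",np.degrees(np.arctan2(*( (a-b)*[-1,1]))),"xseam",np.linalg.norm(d-e),np.degrees(np.arctan2((d-e)[1],(d-e)[0])))
for k,p in dict(sensor=(165.5,274.5),tube=(158.5,399.5),laser=(346.5,280),block=(341,404.5)).items(): print(k,f(*p), f(*p)-c)
th=np.radians(3.4);R=np.array([[np.cos(th),-np.sin(th)],[np.sin(th),np.cos(th)]])
for k,o in dict(sensor=(36,51),tube=(-36,51),laser=(36,-51),block=(-36,-51)).items(): print(k,c+R@o)
# tube: mid-height from ellipse of top rim px (in 160px tile, scale 160/280): centre (722,82) radius 21
u=np.array([722-640,82])*280/160; p=(proj("top",(.42,-.092,.026))[0]*4).astype(int)
print("tube top rim",ray("top",(u+p-140+.5)/4-.5,.052))
E
python3 t.py
```

```text
cen [590.98219607 216.6671708 ] yseam len 201.38242412980225 ang 3.5433586197139344 xseam 142.19654084874185 3.2491026045932827
sensor [625.27178044 269.41748997] [34.28958437 52.75031916]
tube [553.34644327 264.99392487] [-37.6357528   48.32675407]
laser [630.72948021 167.13198675] [ 39.74728414 -49.53518406]
block [559.11000904 163.62794585] [-31.87218703 -53.03922495]
sensor [623.89420482 269.71243148]
tube [552.02093721 265.44237258]
laser [629.94345493 167.89196903]
block [558.07018732 163.62191013]
tube top rim [[ 0.41842048 -0.08695244  0.052     ]]
```

Candidates in the top view:
- **Laser:** A at (237,324), about 74 mm long, and B at (221,132), about 54 mm long. I choose A.
- **Sensor:** the disc with the light face at (301,350). The plain cap at (391,244) and the rings at (404,302) and (514,363) are not it.
- **Block:** the plain one at (371,332). The screw block at (450,292) is not it.
- **Tube:** (453,357).

The crop confirms all four choices.

```bash
python3 -m handwheel '[[0,0,60,0,0,-10,1],[26,-40,0,0,0,-10,1],[26,-40,0,0,0,-10,1],[26,-40,0,0,0,-10,1],[26,-40,0,0,0,-10,1],[26,-40,0,0,0,-10,1],[26,-40,-30,0,0,0,1],[26,-40,-30,0,0,0,1],[26,-40,-30,0,0,0,1],[0,0,0,0,0,0,1]]' 50
python3 - <<'E'
from h import *
s=manip.sense();print(s["tcp_pos"],s["tool_rot"],s["q"])
snap("wrist","w1");K,R,t=cal("wrist");print(-R.T@t,R[2]);print(proj("wrist",[[.444,.2625,.018],[.411,.1554,.014],[.411,.1554,.0]]))
E
```

```text
t: 1.4
tcp_pos: [0.4416, 0.2568, 0.199]
tool_rot: [0.658, 0.753, -0.002, -0.001]
force: [-0.1, 0.6, 0.7]
finger_gap: 0.998
gripper_force: 0.0
[0.44158194 0.25679808 0.19902423] [ 0.65754887  0.75340734 -0.0023571  -0.00114022] [ 3.07986922e-01  4.21951371e-01  1.74717006e+00 -5.97126251e-04
  9.77684650e-01  1.72653142e-01]
[0.43272297 0.32237673 0.34311217] [ 0.03349518 -0.25636166 -0.9660004 ]
[[330.30533351 214.85704195]
 [284.45877867 310.38268067]
 [286.00735133 304.53039426]]
```

View pics/w1.png

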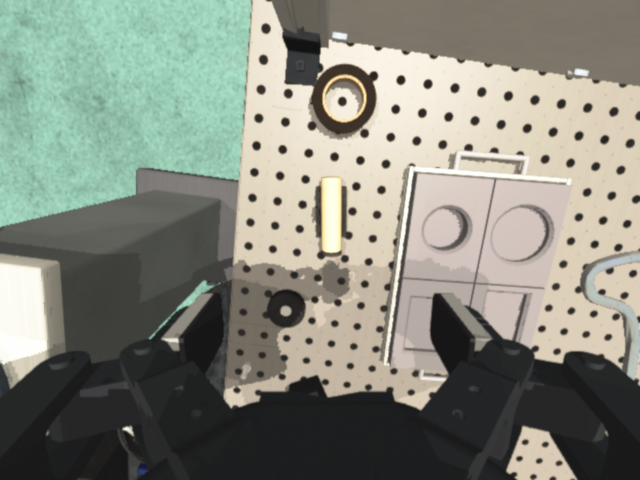

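```bash
python3 -m handwheel '[[2,6,-55,0,0,0,1],[0,0,-55,0,0,0,1],[0,0,-50,0,0,0,0.7],[0,0,-20,0,0,0,0.6],[0,0,-8,0,0,0,0.5],[0,0,0,0,0,0,0.5],[0,0,0,0,0,0,0],[0,0,0,0,0,0,0],[0,0,0,0,0,0,0],[0,0,0,0,0,0,0]]' 50
```

```text
t: 2.7
tcp_pos: [0.4443, 0.2663, 0.0148]
tool_rot: [0.656, 0.755, 0.001, 0.001]
force: [-0.9, 0.7, 7.0]
finger_gap: 0.194
gripper_force: 49.0
```

```bash
python3 -m handwheel '[[0,0,10,0,0,0,0],[0,0,30,0,0,0,0],[0,0,40,0,0,0,0],[0,0,40,0,0,0,0],[0,0,0,0,0,0,0],[0,0,0,0,0,0,0],[0,0,0,0,0,0,0],[0,0,0,0,0,0,0],[0,0,0,0,0,0,0],[0,0,0,0,0,0,0]]'
python3 - <<'E'
from h import *
s=manip.sense();print(s["tcp_pos"],s["tool_rot"]);snap("wrist","w2");snap("scene","s2")
a=cv2.imread("pics/w2.png")[120:480,140:500];b=cv2.imread("pics/s2.png")
p=proj("scene",s["tcp_pos"])[0].astype(int);print(p)
b=b[max(0,p[1]-150):p[1]+110,max(0,p[0]-130):p[0]+170]
b=cv2.resize(b,None,fx=1.4,fy=1.4)[:360]
v=np.zeros((400,800,3),np.uint8);v[:a.shape[0],:360]=a;v[:b.shape[0],370:370+b.shape[1]]=b;cv2.imwrite("pics/v2.png",v)
E
```

```text
t: 3.95
tcp_pos: [0.4433, 0.2657, 0.1329]
tool_rot: [0.656, 0.755, -0.0, -0.0]
force: [0.3, -0.7, -2.0]
finger_gap: 0.199
gripper_force: 49.1
[0.44328801 0.265697   0.1329085 ] [ 6.55624208e-01  7.55087243e-01 -3.33675814e-04 -2.02036484e-04]
[193 205]
```

View pics/v2.png

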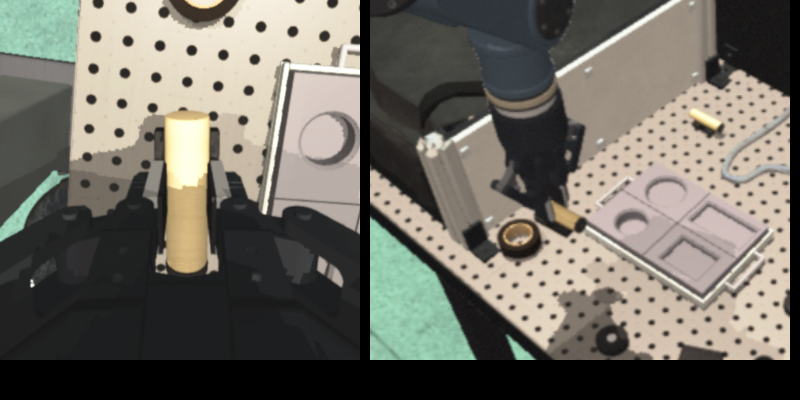

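```bash
python3 -m handwheel '[[37,-19,0,0,0,-1,0],[37.5,-19,0,0,0,-1,0],[37.5,-19,0,0,0,-1,0],[37.5,-19,0,0,0,-1,0],[37.5,-19,-20,0,0,-0.6,0],[0,0,-30,0,0,0,0],[0,0,-20,0,0,0,0],[0,0,0,0,0,0,0],[0,0,0,0,0,0,0],[0,0,0,0,0,0,0]]'
python3 - <<'E'
from h import *
s=manip.sense();print(s["tcp_pos"],s["tool_rot"]);snap("wrist","w3")
E
```

```text
t: 5.3
tcp_pos: [0.6311, 0.1712, 0.0647]
tool_rot: [0.685, 0.728, 0.001, 0.001]
force: [0.2, -0.4, -2.0]
finger_gap: 0.2
gripper_force: 49.2
[0.63111548 0.17123474 0.06473025] [0.68514008 0.72841025 0.00093716 0.00083729]
```

View pics/w3.png

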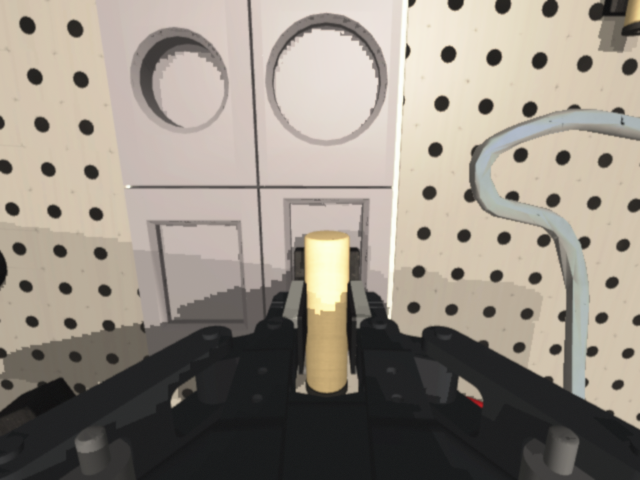

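```bash
python3 - <<'E'
from h import *
print((ray("wrist",[(327,79),(180,81),(258,186),(243,70),(263,300)],.024)*1000).round(1))
print(proj("wrist",[.6303,.1675,.024]))
E
python3 -m handwheel '[[0,0,-15,0,0,0,0],[0,0,-10,0,0,0,0],[0,0,-5,0,0,0,0],[0,0,-2,0,0,0,0],[0,0,0,0,0,0,0],[0,0,0,0,0,0,0],[0,0,0,0,0,0,0],[0,0,0,0,0,0,0],[0,0,0,0,0,0,0],[0,0,0,0,0,0,0]]'
```

```text
[[625.5 268.5  24. ]
 [553.9 263.1  24. ]
 [592.4 214.5  24. ]
 [584.6 269.9  24. ]
 [595.9 149.5  24. ]]
[[324.50776625 274.00852513]]
t: 6.6
tcp_pos: [0.6304, 0.1708, 0.0313]
tool_rot: [0.685, 0.728, 0.0, 0.0]
force: [-1.0, 0.4, -0.9]
finger_gap: 0.199
gripper_force: 49.2
```

```bash
python3 -m handwheel '[[0,0,0,0,0,0,0.45],[0,0,0,0,0,0,0.45],[0,0,10,0,0,0,0.45],[0,0,50,0,0,0,0.45],[0,0,40,0,0,0,0.45],[-45,-31.5,20,0,0,6.2,1],[-45,-31.5,0,0,0,6.2,1],[-45,-31.5,0,0,0,6.2,1],[-45,-31.5,0,0,0,6.2,1],[0,0,0,0,0,0,1]]'
python3 - <<'E'
from h import *
s=manip.sense();print(s["tcp_pos"],s["tool_rot"]);snap("wrist","w4");print(proj("wrist",[[.451,.0452,.03],[.451,.0452,0]]))
a=cv2.imread("pics/w4.png");b=snap("top","t4")[180:300,190:380,::-1]
v=np.zeros((480,800,3),np.uint8);v[:360,:480]=cv2.resize(a,(480,360));v[:190,490:790]=cv2.resize(b,(300,190));cv2.imwrite("pics/v4.png",v)
E
```

```text
t: 7.85
tcp_pos: [0.446, 0.0439, 0.1518]
tool_rot: [0.514, 0.858, -0.001, -0.002]
force: [0.9, 0.4, -0.3]
finger_gap: 1.001
gripper_force: 0.0
[0.44603546 0.04393751 0.15176462] [ 0.51424322  0.85764154 -0.00093913 -0.00200276]
[[328.90441383 233.266384  ]
 [328.60777119 225.13216949]]
```

View pics/v4.png

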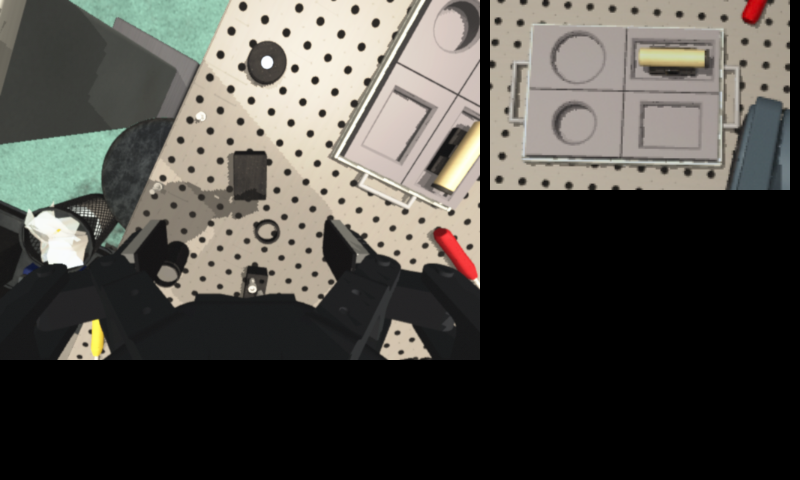

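```bash
python3 -m handwheel '[[5.5,1.5,-50,0,0,0,1],[0,0,-50,0,0,0,1],[0,0,-30,0,0,0,1],[0,0,-13,0,0,0,1],[0,0,0,0,0,0,0.7],[0,0,0,0,0,0,0],[0,0,0,0,0,0,0],[0,0,0,0,0,0,0],[0,0,0,0,0,0,0],[0,0,0,0,0,0,0]]' 50
```

```text
t: 9.2
tcp_pos: [0.4565, 0.0462, 0.0096]
tool_rot: [0.513, 0.858, 0.0, 0.001]
force: [-0.1, 0.3, 6.3]
finger_gap: 0.395
gripper_force: 51.2
```

```bash
python3 -m handwheel '[[0,0,30,0,0,0,0],[0,0,55,0,0,0,0],[25.6,28.8,10,0,0,-6.2,0],[25.6,28.8,0,0,0,-6.2,0],[25.6,28.8,0,0,0,-6.2,0],[25.6,28.8,-20,0,0,-6.2,0],[0,0,-25,0,0,0,0],[0,0,0,0,0,0,0],[0,0,0,0,0,0,0],[0,0,0,0,0,0,0]]'
python3 - <<'E'
from h import *
s=manip.sense();print(s["tcp_pos"],s["tool_rot"]);snap("wrist","w5")
E
```

```text
t: 10.45
tcp_pos: [0.5588, 0.1611, 0.0595]
tool_rot: [0.686, 0.728, 0.001, 0.001]
force: [0.3, 0.5, -0.8]
finger_gap: 0.397
gripper_force: 50.3
[0.55878416 0.16110927 0.0595315 ] [6.85639279e-01 7.27940904e-01 6.78690007e-04 5.98396994e-04]
```

View pics/w5.png

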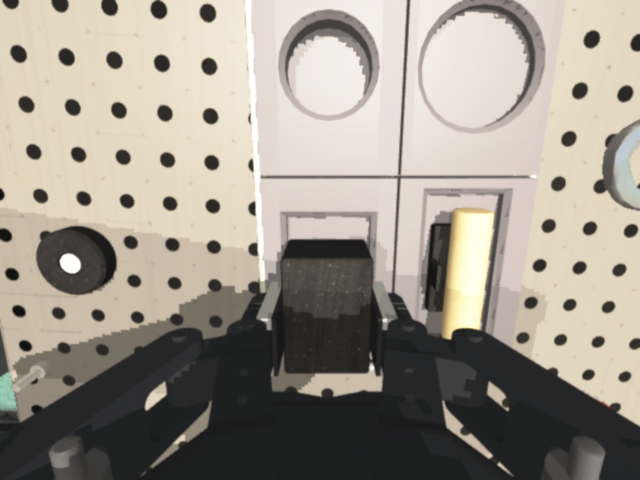

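Run:
```python
from h import *
print((ray("wrist",[(328,212),(328,240),(280,230),(378,230),(400,177)],[.024,.0795,.024,.024,.024])*1000).round(1))
```

```text
[[557.7 193.8  24. ]
 [557.4 193.3  79.5]
 [533.  182.7  24. ]
 [584.7 185.8  24. ]
 [593.2 214.   24. ]]
```

Run:
```python
from h import *
print((ray("wrist",[(328,257),(328,240),(286,257),(371,257),(286,370),(370,370)],[.08,.05,.08,.08,.08,.08])*1000).round(1))
```

```text
[[557.8 186.9  80. ]
 [558.1 185.5  50. ]
 [542.2 186.   80. ]
 [573.7 187.8  80. ]
 [543.7 137.9  80. ]
 [577.8 139.8  80. ]]
```

```bash
python3 -m handwheel '[[0,0,-18,0,0,0,0],[0,0,-10,0,0,0,0],[0,0,-5,0,0,0,0],[0,0,0,0,0,0,0],[0,0,0,0,0,0,0],[0,0,0,0,0,0,0.6],[0,0,0,0,0,0,0.6],[0,0,0,0,0,0,0.6],[0,0,20,0,0,0,0.6],[0,0,50,0,0,0,0.6]]'; python3 -m handwheel '[[0,0,30,0,0,0,1],[-50,-2,0,0,0,0,1],[-50,-2,0,0,0,0,1],[-48,-2,0,0,0,0,1],[0,0,0,0,0,0,1],[0,0,0,0,0,0,1],[0,0,0,0,0,0,1],[0,0,0,0,0,0,1],[0,0,0,0,0,0,1],[0,0,0,0,0,0,1]]'
```

```text
t: 11.75
tcp_pos: [0.5564, 0.1612, 0.0936]
tool_rot: [0.685, 0.728, -0.002, -0.002]
force: [0.5, 0.5, 1.0]
finger_gap: 0.599
gripper_force: 0.0
t: 13.0
tcp_pos: [0.4105, 0.1554, 0.1252]
tool_rot: [0.685, 0.728, -0.0, -0.0]
force: [-0.3, 0.6, 0.8]
finger_gap: 1.0
gripper_force: 0.0
```

```bash
python3 -m handwheel '[[0,0,-50,0,0,0,1],[0,0,-40,0,0,0,1],[0,0,-22,0,0,0,0.8],[0,0,-10,0,0,0,0.7],[0,0,0,0,0,0,0.6],[0,0,0,0,0,0,0],[0,0,0,0,0,0,0],[0,0,0,0,0,0,0],[0,0,0,0,0,0,0],[0,0,0,0,0,0,0]]' 50
```

```text
t: 14.25
tcp_pos: [0.411, 0.1556, 0.0043]
tool_rot: [0.685, 0.728, 0.001, 0.001]
force: [-0.2, 0.0, 7.0]
finger_gap: 0.423
gripper_force: 50.5
```

```bash
python3 -m handwheel '[[0,0,20,0,0,0,0],[0,0,50,0,0,0,0],[42.8,22.7,30,0,0,0,0],[42.8,22.7,0,0,0,0,0],[42.8,22.7,0,0,0,0,0],[42.8,22.7,0,0,0,0,0],[42.8,22.7,-20,0,0,0,0],[0,0,-30,0,0,0,0],[0,0,0,0,0,0,0],[0,0,0,0,0,0,0]]'
python3 - <<'E'
from h import *
s=manip.sense();print(s["tcp_pos"],s["tool_rot"]);a=snap("wrist","w6")[:,:,::-1];b=snap("top","t6")[150:330,170:400,::-1]
v=np.zeros((480,800,3),np.uint8);v[:360,:480]=cv2.resize(a,(480,360));v[:240,490:797]=cv2.resize(b,(307,240));cv2.imwrite("pics/v6.png",v)
E
```

```text
t: 15.5
tcp_pos: [0.6237, 0.2688, 0.0537]
tool_rot: [0.685, 0.728, -0.0, -0.0]
force: [0.8, -1.0, -0.8]
finger_gap: 0.422
gripper_force: 50.4
[0.62371602 0.26878358 0.05372836] [ 6.85409888e-01  7.28157384e-01 -2.76192899e-04 -1.82189815e-04]
```

View pics/v6.png

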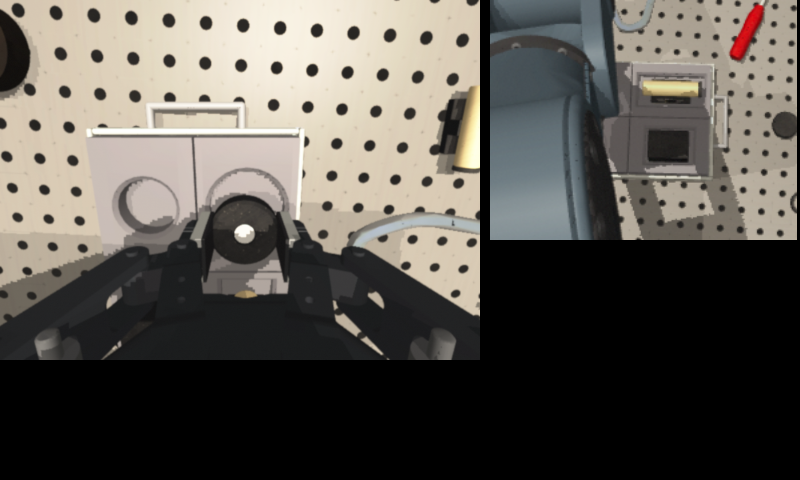

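```bash
python3 -m handwheel '[[0.5,0,-15,0,0,0,0],[0.5,0,-10,0,0,0,0],[0,0,-6,0,0,0,0],[0,0,0,0,0,0,0],[0,0,0,0,0,0,0],[0,0,0,0,0,0,0],[0,0,0,0,0,0,0],[0,0,0,0,0,0,0],[0,0,0,0,0,0,0],[0,0,0,0,0,0,0]]'
```

```text
t: 16.85
tcp_pos: [0.6253, 0.2689, 0.0223]
tool_rot: [0.685, 0.728, -0.0, -0.0]
force: [0.1, 0.8, -1.6]
finger_gap: 0.423
gripper_force: 50.4
```

```bash
python3 -m handwheel '[[0,0,0,0,0,0,0.7],[0,0,0,0,0,0,0.7],[0,0,0,0,0,0,0.7],[0,0,15,0,0,0,0.7],[0,0,55,0,0,0,1],[0,0,60,0,0,0,1],[-26,-44.5,0,0,0,0,1],[-26,-44.5,0,0,0,0,1],[-26,-44.5,0,0,0,0,1],[-26,-44.5,0,0,0,0,1]]';  python3 -m handwheel '[[-26,-44.5,0,0,0,0,1],[-26,-44.5,0,0,0,0,1],[-26,-44.5,0,0,0,0,1],[-25,-44.5,0,0,0,0,1],[0,0,0,0,0,0,1],[0,0,0,0,0,0,1],[0,0,0,0,0,0,1],[0,0,0,0,0,0,1],[0,0,0,0,0,0,1],[0,0,0,0,0,0,1]]'
python3 - <<'E'
from h import *
s=manip.sense();print(s["tcp_pos"],s["tool_rot"]);a=snap("wrist","w7")[:,:,::-1];b=snap("top","t7")[150:330,170:400,::-1]
print(proj("wrist",[[.4184,-.087,.052],[.4184,-.087,0]]))
v=np.zeros((480,800,3),np.uint8);v[:360,:480]=cv2.resize(a,(480,360));v[:240,490:797]=cv2.resize(b,(307,240));cv2.imwrite("pics/v7.png",v)
E
```

```text
t: 18.1
tcp_pos: [0.5209, 0.0897, 0.1537]
tool_rot: [0.685, 0.728, 0.001, 0.001]
force: [-0.1, -0.4, -0.5]
finger_gap: 0.997
gripper_force: 0.0
t: 19.35
tcp_pos: [0.4184, -0.0867, 0.1522]
tool_rot: [0.685, 0.728, -0.0, -0.0]
force: [-0.3, -0.4, 0.3]
finger_gap: 0.999
gripper_force: 0.0
[ 0.41843309 -0.08666766  0.15224367] [ 6.85049793e-01  7.28496243e-01 -1.74024514e-05 -6.83218718e-05]
[[326.46630624 240.89693801]
 [326.41716638 225.5866787 ]]
```

View pics/v7.png

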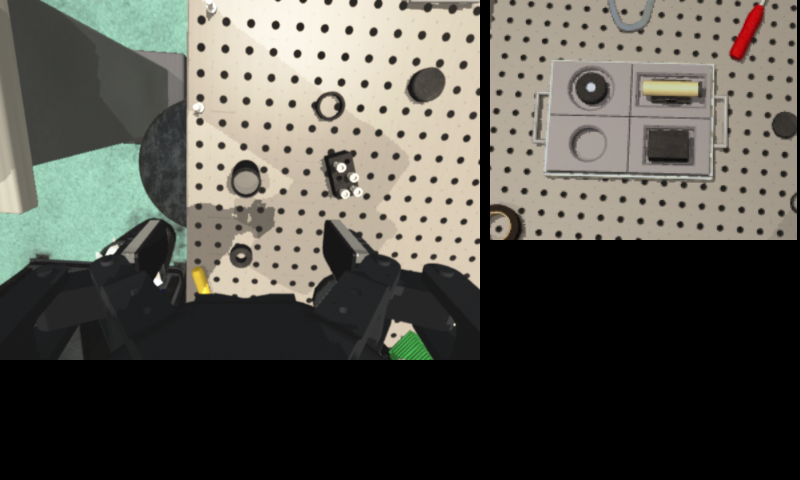

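```bash
python3 -m handwheel '[[0,0,-50,0,0,0,1],[0,0,-50,0,0,0,0.9],[0,0,-26,0,0,0,0.8],[0,0,-10,0,0,0,0.8],[0,0,0,0,0,0,0.6],[0,0,0,0,0,0,0],[0,0,0,0,0,0,0],[0,0,0,0,0,0,0],[0,0,0,0,0,0,0],[0,0,0,0,0,0,0]]' 50
```

```text
t: 20.7
tcp_pos: [0.419, -0.0873, 0.0174]
tool_rot: [0.685, 0.728, 0.0, 0.001]
force: [0.8, 0.5, 6.5]
finger_gap: 0.338
gripper_force: 49.5
```

```bash
python3 -m handwheel '[[0,0,50,0,0,0,0],[0,0,55,0,0,0,0],[16.8,44,0,0,0,0,0],[16.8,44,0,0,0,0,0],[16.8,44,0,0,0,0,0],[16.8,44,0,0,0,0,0],[16.8,44,0,0,0,0,0],[16.8,44,0,0,0,0,0],[16.8,44,0,0,0,0,0],[16.8,43.5,0,0,0,0,0]]'; python3 -m handwheel '[[0,0,-20,0,0,0,0],[0,0,-15,0,0,0,0],[0,0,-10,0,0,0,0],[0,0,-10,0,0,0,0],[0,0,0,0,0,0,0],[0,0,0,0,0,0,0],[0,0,0,0,0,0,0],[0,0,0,0,0,0,0],[0,0,0,0,0,0,0],[0,0,0,0,0,0,0]]'
python3 - <<'E'
from h import *
s=manip.sense();print(s["tcp_pos"],s["tool_rot"]);snap("wrist","w8")
E
```

```text
t: 21.95
tcp_pos: [0.5526, 0.266, 0.1215]
tool_rot: [0.685, 0.728, -0.0, -0.0]
force: [0.8, 0.0, -1.4]
finger_gap: 0.338
gripper_force: 50.0
t: 23.2
tcp_pos: [0.5527, 0.2645, 0.0664]
tool_rot: [0.685, 0.728, 0.0, 0.0]
force: [0.4, 1.0, -1.0]
finger_gap: 0.341
gripper_force: 50.0
[0.55273059 0.26450019 0.06642755] [6.85371498e-01 7.28193587e-01 7.46353468e-05 5.55352033e-05]
```

View pics/w8.png

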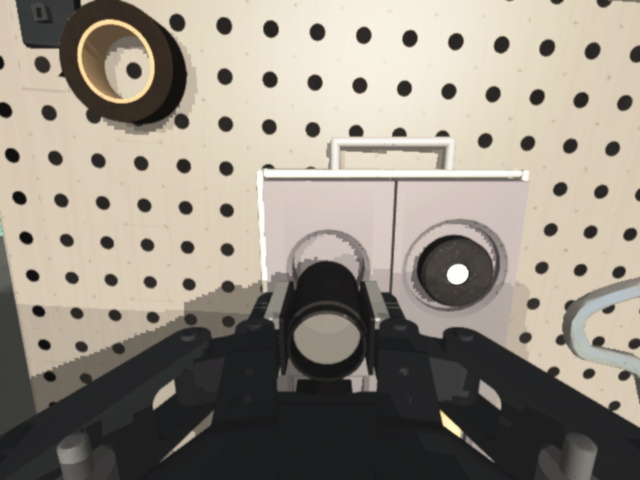

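```bash
python3 -m handwheel '[[0.5,0,-18,0,0,0,0],[0,0,-8,0,0,0,0],[0,0,-6,0,0,0,0],[0,0,-4,0,0,0,0],[0,0,-2,0,0,0,0],[0,0,-1,0,0,0,0],[0,0,0,0,0,0,0],[0,0,0,0,0,0,0],[0,0,0,0,0,0,0],[0,0,0,0,0,0,0]]'
```

```text
t: 24.5
tcp_pos: [0.5533, 0.2645, 0.0274]
tool_rot: [0.685, 0.728, 0.0, 0.0]
force: [0.1, -0.7, -0.5]
finger_gap: 0.342
gripper_force: 50.0
```

```bash
python3 -m handwheel '[[0,0,0,0,0,0,0.6],[0,0,0,0,0,0,0.6],[0,0,0,0,0,0,0.6],[0,0,30,0,0,0,0.6],[0,0,60,0,0,0,0.6],[0,0,60,0,0,0,0.6],[-16,-44,0,0,0,0,0.6],[-16,-44,0,0,0,0,0.6],[-16,-44,0,0,0,0,0.6],[-16,-44,0,0,0,0,0.6]]';  python3 -m handwheel '[[-16,-44,0,0,0,0,1],[-16,-44,0,0,0,0,1],[-16,-44,0,0,0,0,1],[-16,-44,0,0,0,0,1],[0,0,0,0,0,0,1],[0,0,0,0,0,0,1],[0,0,0,0,0,0,1],[0,0,0,0,0,0,1],[0,0,0,0,0,0,1],[0,0,0,0,0,0,1]]'
python3 - <<'E'
from h import *
b=snap("top","t9")[170:310,190:370,::-1];a=snap("scene","s9")[150:290,190:370,::-1]
v=np.hstack([cv2.resize(x,(400,311),interpolation=cv2.INTER_CUBIC) for x in(b,a)]);cv2.imwrite("pics/v9.png",v)
E
```

```text
t: 25.75
tcp_pos: [0.4887, 0.0872, 0.1776]
tool_rot: [0.685, 0.728, 0.0, 0.0]
force: [0.5, -0.3, -0.4]
finger_gap: 0.598
gripper_force: 0.0
t: 27.0
tcp_pos: [0.4253, -0.0872, 0.1773]
tool_rot: [0.685, 0.728, 0.0, -0.0]
force: [-0.3, -0.1, 0.1]
finger_gap: 1.002
gripper_force: 0.0
```

View pics/v9.png

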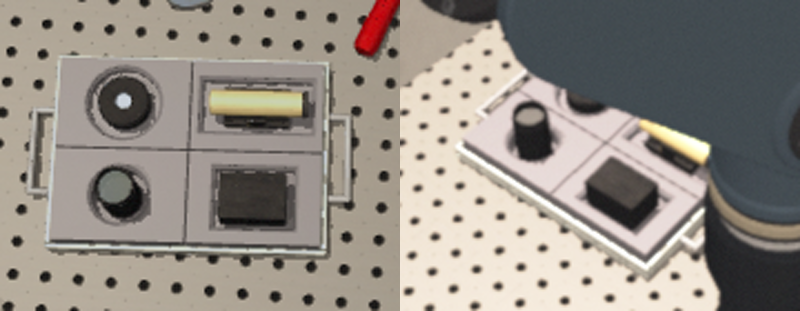

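Run:
```python
from h import *
im=cv2.imread("pics/t9.png");B=cv2.cvtColor(im,cv2.COLOR_BGR2LAB)
p=proj("top",(.631,.167,.034))[0].astype(int);x,y=p
m=(B[y-25:y+25,x-45:x+45,2]>150).astype(np.uint8);c=max(cv2.findContours(m,0,1)[0],key=cv2.contourArea).reshape(-1,2)+[x-45,y-25]
w=(ray("top",c,.034)[:,:2]*1000).astype(np.float32);print("barrel@34",cv2.minAreaRect(w))
m=(B[...,0]<70).astype(np.uint8)[y-8:y+25,x-45:x+45];c=max(cv2.findContours(m,0,1)[0],key=cv2.contourArea).reshape(-1,2)+[x-45,y-8]
w=(ray("top",c,.020)[:,:2]*1000);print("foot@20",w.min(0),w.max(0))
u=np.array([121,193])*[180/400,140/311]+[190,170];print("tube rim@60",ray("top",u,.060))
```

```text
barrel@34 ((625.9368896484375, 168.3256378173828), (8.679101943969727, 68.80876159667969), 4.856130123138428)
foot@20 [614.44687258 141.80964188] [625.33410732 191.3682206 ]
tube rim@60 [[0.54736786 0.25697826 0.06      ]]
```

Run:
```python
from h import *
im=cv2.imread("pics/t9.png");L=cv2.cvtColor(im,cv2.COLOR_BGR2LAB)
a=np.array([proj("top",(.5533+.016*np.cos(t),.2645+.016*np.sin(t),z))[0] for z in(.060,.024) for t in np.linspace(0,6.28,13)])
print("exp rim bbox",a[:13].min(0),a[:13].max(0),"exp at 24",a[13:].min(0),a[13:].max(0))
print("cols 228-260 rows 242-272");print('\n'.join(str(r)+' '+' '.join('%3d'%v for v in L[r,228:261,0]) for r in range(240,273)))
```

```text
exp rim bbox [230.33276789 243.2028928 ] [250.11996236 262.63912729] exp at 24 [233.71954132 247.91652962] [252.78339016 266.67356693]
cols 228-260 rows 242-272
240 169 169 169 169 169 169 168 168 168 168 169 168 168 168 168 168 168 168 169 167 168 169 168 168 168 168 167 168 168 166 167 167 167
241 169 169 170 169 169 169 169 169 169 168 169 168 169 168 169 169 169 169 169 168 167 168 167 168 169 168 168 167 168 167 167 166 168
242 169 169 168 169 170 169 169 169 168 169 168 169 169 168 168 168 167 168 168 168 168 168 167 167 167 168 168 168 168 166 167 167 168
243 170 170 170 171 170 169 169 169 169 169 168 166 164 155 155 146 156 157 165 165 164 166 167 166 167 167 168 168 167 167 167 167 168
244 170 171 170 170 171 170 169 169 167 164 142 136  92 117 116 119 119 120 121 110 126 145 153 154 157 167 167 169 168 168 167 167 167
245 170 170 171 171 170 169 170 165 138 109  80  69  51  44  46  66  58  87 106 107 110 113 126 144 153 154 156 168 168 168 168 168 168
246 170 171 171 170 169 168 163 134  64  28   9  23  40  43  42  39  34  46  45  70  96 109 110 116 138 153 157 166 168 167
[... 2848 characters left out ...]
 168 168 168 168 168
268 170 171 171 170 169 157 132 115 113 146 154 155 157 152 106  90  78  60  66 100  99  93  80  85  93 103 123 169 168 168 168 169 169
269 171 170 170 171 171 170 168 144 119 117 129 145 153 155 153 148  88  86  85  85  87  91  95 112 111 123 169 169 168 169 169 168 168
270 170 171 172 170 170 170 171 168 157 133 124 122 121 129 129 131 132 125 126 131 151 147 123 170 170 168 169 169 169 169 168 168 168
271 170 170 171 171 170 170 170 170 171 170 169 158 145 136 134 138 149 150 153 169 169 169 169 169 169 168 169 169 168 169 169 168 168
272 170 171 170 170 170 170 171 171 169 170 170 169 169 169 169 170 168 169 169 169 169 169 169 168 169 169 169 169 168 168 169 169 168
```

```bash
python3 -c "
from station import manip
print(manip.sign_off())"
```

```text
the job is handed in; nothing more can be done
None
```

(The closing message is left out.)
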